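# Close up the fastener chest

## Robot

A 6-joint arm with a two-finger parallel gripper is mounted at the origin on the work surface. World frame = base frame: x ahead of the robot, y to its left, z up, the work surface at z = 0. Lengths are in m, angles in degrees, forces in N, time in s.
With the tool pointing down it reaches from about 0.375 to 0.825 m from the base axis. Payload 5.5 kg.
Tool frame: the origin (TCP) lies on the centre line of the jaws, within the pads' length; the fingertips stand 8 mm ahead of it and the grasp point (between the pads) lies 11 mm behind it; z points along the fingers, y is the line along which they close (so a half turn about z gives the same grasp; the last joint's range is limited). The gripper opens to 85 mm and grips with 20 to 120 N. Pads are 22 mm wide; open, the fingers measure 114 mm over their backs; the gripper's body (76 mm by 85 mm) begins 54 mm behind the grasp point. The pads swing forward as they close: fully open they stand 13 mm farther back than shut.
Start: joints at [66.177, 17.962, -2.699, 69.339, 0, 90], TCP at [0.242, 0.549, 0.206] pointing down, gripper open.
Joint ranges: [-152.73, 152.73], [-39.44, 99.34], [-58.76, 71.6], [-118.89, 123.64], [-81.53, 83.1], [-180, 180]. Speed limits (degrees/s): [136.94, 136.94, 172.46, 180, 180, 180].

## Interface

Orientations are given as [roll, pitch, yaw] about the fixed x, y, z axes, in that order (R = Rz(yaw) Ry(pitch) Rx(roll)).
In Python, from cell import telemetry, eyes, ticket gives the robot as it stands. The module is installed in compiled form; this text tells all that it offers.
- The arm moves only by the tool send_rows, never from a script. Its argument "rows" is a list of rows, each an object of numbers: "tx", "ty", "tz": the shift along the tool's x, y, z in m; "yaw": the turn about the tool's z in rad. A call has 1 to 20 rows; each row shifts and turns the commanded pose from where the row before left it, along the tool's axes as they then stand; what a row does not reach is not made up. A row lasts 1/8 s, in which the tool goes at most 62.5 mm and 10.7 degrees, less where a joint would pass 70% of its speed; a pose out of reach is approached as far as the arm can. A call is refused whole if a number of a shift passes 0.0625 or a number of a turn 0.188, either way. A call with a gripper value outside its range is refused whole. "gripper" is the gripper's target within -1 to 1 (fully open at 1, half-way at 0, shut at -1), set as the call begins (left out, the last holds). The fingers move at their own pace and stop on an object; "squeeze" is the grip in N (left out, the last holds). Time passes only in rows, so rows that do not move let the fingers close. It gives the time, the measured TCP pose, the force, the opening and the grip force at its end, in the units of the state.
- telemetry.sense(): the state, without advancing time (a new reading comes with each control period).
- eyes.grab_frame(name): name is "side" or "top" or "wrist"; returns a dict with "img" (384x512x3 uint8, red, green, blue), "vfov" (degrees; the focal length in pixels is half the picture's height over the tangent of half this angle, whatever the lens; pixels are square), "cx", "cy" (the principal point, pixels), "R" (3x3) and "t" (3): a world point X has camera coordinates R X + t. Camera axes: x right, y down, z forward; pixel columns grow to the right and rows downward; lengths in m; the calibration is good to about 2 mm. The wrist camera is an equidistant fisheye: a pixel r from the principal point sees the ray r / f radians off the axis. A picture is of the moment at which its call begins. There is no depth.
- ticket.hand_in(): hands the job in; it is judged then, once.
Trained networks look in the newest picture that a camera, given by its name, has taken for a name from the list of things; names that differ only in an ending like _2 or _b are one class to them, and where a whole thing is asked for, a point or a joint stands for the part that bears it (a point fixed in the world has none). Each returns a list of dicts, best first, with "confidence" (0 to 1); they miss things now and then, are a little off and sometimes report something else, mostly with a low value. They report only what shows in the picture. A call takes as long as a camera call.
- eyes.boxes_of(thing, camera): "xyz" ([x, y, z] in m, in the coordinates of the camera as it stood for that picture, good to about 4 mm: the middle of the surface that is visible of it).
- eyes.place_of(thing, camera): "xyz" ([x, y, z] in m, in the coordinates of the camera as it stood for that picture, good to about 4 mm: a listed point, or the origin of a listed thing).
The state is a dict: "clock": time; "qpos": joint angles; "joint_velocities": joint speeds; "joint_efforts": joint torques, N m; "tool_pos": TCP position; "ee_rot": TCP orientation; "ft_force": force on the tool from outside, world axes, zero at the start; "ft_torque": the same for the moment, N m; "opening": finger opening in m; "grasp_force": force on a finger pad.
Only numpy, scipy, OpenCV 4.12 (cv2) and the standard library are available. Lean on these libraries where they do the work, as an engineer would, in place of code of your own. Each camera call takes 0.05 s, during which the arm holds its last target. There are 200 camera calls.

## Task

Close up the blue fastener chest by pushing with the fingertips only: first push both open drawers gently until they are fully home, and only then push the raised lid down gently until it is fully shut. Do not slam the drawers or the lid, do not pull them further open, and leave the bottle, tape roll, spanner and nut bin where they are.

Things in the scene. Friction and masses are not known exactly. Their poses are not given: they have to be found in the camera images.
- chest: Blue steel chest fixed to the bench, 180 mm deep (x), 260 wide (y), 110 high without lid. Origin: centre of its underside, on the bench. Its x points from the drawer front (towards the robot, yaw up to 0.3 rad) to the lid hinge, y to the left drawer, z up. Two drawers side by side below, a tray of nuts over them under the lid. Shut drawer fronts lie flush with its front, 90 mm before the origin.
- drawer_left (a joint): How far the left drawer (chest +y side) stands out, m: 0 fully home at its stop; starts 0.03 to 0.08, limit 0.12. Slides along the chest's x axis and stays where it is left; friction 2 N (plus 4 N per m/s).
- drawer_right (a joint): The same for the right drawer (chest -y side).
- drawer_left_front (a point): Centre of the outer face of the left drawer's flat grey front panel (118 mm wide, 50 high, 8 to 58 mm above the bench; yellow label and top edge; the black bar is flat paint). Behind it an open box 41 mm high with fixed small parts. Axes as the chest's: push along +x. The point lies 65 mm to the chest's +y side.
- drawer_right_front (a point): The same point on the right drawer, 65 mm to the chest's -y side.
- lid (a joint): Opening angle of the lid, rad: 0 shut on the chest, starts 0.8 to 1.15, limit 1.4. Hinged along the chest's top rear edge; its front edge rises up and away from the robot. Stiff hinge: the lid (0.3 kg) stays where it is left; friction 0.38 N m, helped by its weight (up to 0.27 N m), so 0.5 to 3 N square to the outer face near the front edge lowers it.
- lid_edge (a point): Middle of the lid's front edge on its outer (upper) face, by a yellow stripe: 180 mm from the hinge line. Axes are the lid's: x from front edge to hinge, y along the edge, z out of the outer face, the face to push. Lid 260 mm wide, flat, 14 mm over its rim: the outer face lies 14 mm above the hinge plane, 124 mm above the bench when shut.
- lid_hinge (a point): Middle of the hinge line, fixed: 90 mm behind the chest's origin along its x axis, 110 mm above the bench. Axes are the lid's.
- bottle: Bystander: red plastic bottle, 40 mm across, 100 mm high, standing 0.24 m or more to one side of the chest's middle. Origin: centre of its underside.
- tape_roll: Bystander: brown tape roll lying flat, 90 mm across, 48 mm high, to one side of the chest. Origin: centre of its underside.
- spanner: Bystander: steel spanner 160 mm long lying along about the chest's y axis to one side of the chest. Origin: at its underside, near its middle.
- nut_bin: Bystander: grey open bin 110 x 90 x 55 mm with nuts, to one side of the chest. Origin: centre of its underside.

How it is judged:
By the outcome, as a careful person would: the job done as asked, in the order asked, and still so for the second after the job is handed in, with the robot touching nothing.
It also fails if it takes over 64 s, if anything falls off the work surface, if the arm or the gripper's body presses on something with over 40 N, if the wrist force passes 120 N, or if a joint passes its speed limit or range.

## Working session

There is one attempt and no reset: what is moved stays moved. The work goes in short steps, Python scripts to look and compute and a tool call to move; the robot and the scene stay as the last step left them, time stands still between calls to the robot, and variables do not carry over. Pictures are saved under pics/ and viewed, at most 10 in all, crops included, and the job is handed in when it is done.

Besides the shell and the picture viewer there is one more tool, called after "Call:" by a JSON object that holds its "op" and its "data". send_rows: Moves the arm, as the interface text tells. Its arguments: {"type":"object","properties":{"rows":{"type":"array","items":{"type":"object","properties":{"tx":{"type":"number"},"ty":{"type":"number"},"tz":{"type":"number"},"yaw":{"type":"number"}}}},"gripper":{"type":"number"},"squeeze":{"type":"number"}},"required":["rows"]}

```bash
mkdir -p pics; cat > h.py <<'E'
import numpy as np, cv2
from cell import telemetry, eyes, ticket
np.set_printoptions(precision=4,suppress=True)
def look(things,cams=("side","top"),save=None):
    for c in cams:
        f=eyes.grab_frame(c); R=np.array(f["R"]);t=np.array(f["t"])
        if save: cv2.imwrite(f"pics/{save}_{c}.png",f["img"][:,:,::-1])
        for n in things:
            for d in eyes.place_of(n,c)[:2]:
                print(c,n,R.T@(np.array(d["xyz"])-t),round(d["confidence"],2))
E
python3 - <<'E'
from h import *
s=telemetry.sense(); print(s)
look(["chest","drawer_left_front","drawer_right_front","lid_edge","lid_hinge","bottle","tape_roll","spanner","nut_bin"],save="a")
a=cv2.imread("pics/a_side.png");b=cv2.imread("pics/a_top.png")
cv2.imwrite("pics/a.png",cv2.resize(np.hstack([a,b]),(800,300)))
E
```

```text
{'clock': 0.0, 'qpos': array([66.1763, 18.0012, -2.7551, 69.3374,  0.0009, 90.0021]), 'joint_velocities': array([ 0.0142,  0.0191,  0.1116, -0.0969,  0.0906, -0.0135]), 'joint_efforts': array([  0.0011, -53.9585,  33.9753,   0.0191,   0.    ,   0.    ]), 'tool_pos': array([0.2421, 0.5483, 0.2057]), 'ee_rot': array([-179.9064,   -0.0009,  156.1742]), 'ft_force': array([-0.2138, -0.3375, -0.0036]), 'ft_torque': array([-0.0132, -0.0422,  0.024 ]), 'grasp_force': 0.0, 'opening': 0.08544856283637958}
side chest [0.6578 0.0358 0.0008] 0.96
side drawer_left_front [0.5319 0.1047 0.0303] 0.72
side drawer_right_front [ 0.4898 -0.0275  0.038 ] 0.75
side lid_edge [0.636  0.0316 0.2512] 0.8
side lid_hinge [0.7509 0.0396 0.1136] 0.81
side lid_hinge [ 0.6666 -0.2343  0.0017] 0.7
side bottle [ 0.4928  0.3318 -0.0006] 0.87
side bottle [0.7506 0.0382 0.1117] 0.18
side tape_roll [ 0.6627 -0.2353  0.0039] 0.95
side spanner [ 0.4995 -0.2537  0.0002] 0.48
side nut_bin [0.6614 0.3122 0.0012] 0.8
top chest [0.6576 0.0361 0.0028] 0.95
top drawer_left_front [0.5325 0.1021 0.0335] 0.55
top drawer_right_front [ 0.4958 -0.0243  0.0303] 0.98
top lid_edge [0.6297 0.0381 0.2496] 0.75
top lid_edge [ 0.4965 -0.0268  0.032 ] 0.66
top lid_hinge [0.7537 0.0372 0.1096] 0.56
top bottle [ 0.4926  0.3318 -0.0033] 0.72
top tape_roll [ 0.6709 -0.2422  0.0014] 0.74
top spanner [ 0.5014 -0.2501  0.0003] 0.56
top nut_bin [ 0.6604  0.3101 -0.003 ] 0.97
top nut_bin [0.5318 0.1005 0.0343] 0.46
```

View pics/a.png

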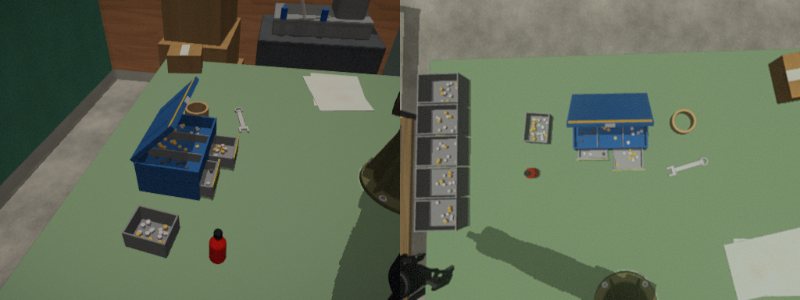

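The pictures show the chest in the middle with the left drawer slightly out and the right one further out (top view, right half, about (593,155) and (628,160)). The lid is raised and the bystanders are clear of the front. The chest yaw is about 0. I'll turn the tool to yaw 0 with the gripper shut, then go in front of the left drawer.

Call:
{"op": "send_rows", "data": {"rows": [{"yaw": 0.182}, {"yaw": 0.182}, {"yaw": 0.182}, {"yaw": 0.182}, {"yaw": 0.182}, {"yaw": 0.182}, {"yaw": 0.182}, {"yaw": 0.182}, {"yaw": 0.182}, {"yaw": 0.182}, {"yaw": 0.182}, {"yaw": 0.182}, {"yaw": 0.182}, {"yaw": 0.182}, {"yaw": 0.178}], "gripper": -1}}

```text
invalid input
```

Call:
{"op": "send_rows", "data": {"rows": [{"tx": 0, "ty": 0, "tz": 0, "yaw": 0.18}, {"tx": 0, "ty": 0, "tz": 0, "yaw": 0.18}], "gripper": -1}}

```text
clock: 1.25
tool_pos: [0.2424, 0.5489, 0.2065]
ee_rot: [-180.0, 0.0, 135.2]
ft_force: [-0.2, -0.4, 0.2]
opening: 0.0516
grasp_force: 0.0
```

Call:
{"op": "send_rows", "data": {"rows": [{"tx": 0, "ty": 0, "tz": 0, "yaw": 0.182}, {"tx": 0, "ty": 0, "tz": 0, "yaw": 0.182}, {"tx": 0, "ty": 0, "tz": 0, "yaw": 0.182}, {"tx": 0, "ty": 0, "tz": 0, "yaw": 0.182}, {"tx": 0, "ty": 0, "tz": 0, "yaw": 0.182}, {"tx": 0, "ty": 0, "tz": 0, "yaw": 0.182}, {"tx": 0, "ty": 0, "tz": 0, "yaw": 0.182}, {"tx": 0, "ty": 0, "tz": 0, "yaw": 0.182}, {"tx": 0, "ty": 0, "tz": 0, "yaw": 0.182}, {"tx": 0, "ty": 0, "tz": 0, "yaw": 0.182}, {"tx": 0, "ty": 0, "tz": 0, "yaw": 0.182}, {"tx": 0, "ty": 0, "tz": 0, "yaw": 0.182}, {"tx": 0, "ty": 0, "tz": 0, "yaw": 0.182}]}}

```text
clock: 2.88
tool_pos: [0.4439, 0.343, 0.2082]
ee_rot: [-166.3, 7.5, 29.1]
ft_force: [-0.5, 0.0, 0.8]
opening: 0.0003
grasp_force: 0.0
```

```bash
python3 -c "
from h import *
s=telemetry.sense();print(s['clock'],s['qpos'],s['joint_velocities'],s['tool_pos'],s['ee_rot'])"
```

```text
2.875 [ 29.0859  20.1327  -1.3196  76.0906  13.6567 179.9437] [-45.6581   6.8779   5.3947  16.1152  13.7099  -0.0473] [0.4439 0.343  0.2082] [-166.336     7.5296   29.1411]
```

Call:
{"op": "send_rows", "data": {"rows": [{"tx": 0, "ty": 0, "tz": 0, "yaw": -0.1}, {"tx": 0, "ty": 0, "tz": 0, "yaw": -0.1}, {"tx": 0, "ty": 0, "tz": 0, "yaw": -0.1}]}}

```text
clock: 3.25
tool_pos: [0.4431, 0.3438, 0.2081]
ee_rot: [-164.8, 3.1, 46.2]
ft_force: [0.4, -0.0, 1.2]
opening: -0.0002
grasp_force: 0.0
```

```bash
python3 -c "
from h import *
s=telemetry.sense();print(s['clock'],s['qpos'],s['joint_velocities'],s['tool_pos'],s['ee_rot'])"
```

```text
3.25 [ 29.2307  20.1055  -1.3611  76.049   13.6035 162.5638] [  0.4483  -0.0435   0.0162   0.0188  -0.0529 -45.4307] [0.4431 0.3438 0.2081] [-164.808     3.148    46.1891]
```

The turn ran into the last joint's stop (q6 = 180°) and left the tool tilted. I'll turn back the other way to the opposite stop, which should undo the tilt by symmetry.

Call:
{"op": "send_rows", "data": {"rows": [{"tx": 0, "ty": 0, "tz": 0, "yaw": -0.182}, {"tx": 0, "ty": 0, "tz": 0, "yaw": -0.182}, {"tx": 0, "ty": 0, "tz": 0, "yaw": -0.182}, {"tx": 0, "ty": 0, "tz": 0, "yaw": -0.182}, {"tx": 0, "ty": 0, "tz": 0, "yaw": -0.182}, {"tx": 0, "ty": 0, "tz": 0, "yaw": -0.182}, {"tx": 0, "ty": 0, "tz": 0, "yaw": -0.182}, {"tx": 0, "ty": 0, "tz": 0, "yaw": -0.182}, {"tx": 0, "ty": 0, "tz": 0, "yaw": -0.182}, {"tx": 0, "ty": 0, "tz": 0, "yaw": -0.182}, {"tx": 0, "ty": 0, "tz": 0, "yaw": -0.182}, {"tx": 0, "ty": 0, "tz": 0, "yaw": -0.182}, {"tx": 0, "ty": 0, "tz": 0, "yaw": -0.182}, {"tx": 0, "ty": 0, "tz": 0, "yaw": -0.182}, {"tx": 0, "ty": 0, "tz": 0, "yaw": -0.182}, {"tx": 0, "ty": 0, "tz": 0, "yaw": -0.182}, {"tx": 0, "ty": 0, "tz": 0, "yaw": -0.182}, {"tx": 0, "ty": 0, "tz": 0, "yaw": -0.182}, {"tx": 0, "ty": 0, "tz": 0, "yaw": -0.182}, {"tx": 0, "ty": 0, "tz": 0, "yaw": -0.182}]}}

```text
clock: 5.75
tool_pos: [0.4429, 0.3442, 0.2081]
ee_rot: [165.1, 4.4, -106.1]
ft_force: [0.8, -0.3, 0.2]
opening: -0.0003
grasp_force: 0.0
```

Call:
{"op": "send_rows", "data": {"rows": [{"tx": 0, "ty": 0, "tz": 0, "yaw": -0.182}, {"tx": 0, "ty": 0, "tz": 0, "yaw": -0.182}, {"tx": 0, "ty": 0, "tz": 0, "yaw": -0.182}, {"tx": 0, "ty": 0, "tz": 0, "yaw": -0.182}, {"tx": 0, "ty": 0, "tz": 0, "yaw": -0.182}, {"tx": 0, "ty": 0, "tz": 0, "yaw": -0.182}, {"tx": 0, "ty": 0, "tz": 0, "yaw": -0.182}, {"tx": 0, "ty": 0, "tz": 0, "yaw": -0.182}, {"tx": 0, "ty": 0, "tz": 0, "yaw": -0.182}, {"tx": 0, "ty": 0, "tz": 0, "yaw": -0.182}, {"tx": 0, "ty": 0, "tz": 0, "yaw": -0.182}, {"tx": 0, "ty": 0, "tz": 0, "yaw": -0.182}, {"tx": 0, "ty": 0, "tz": 0, "yaw": -0.182}, {"tx": 0, "ty": 0, "tz": 0, "yaw": -0.182}, {"tx": 0, "ty": 0, "tz": 0, "yaw": -0.182}]}}

```text
clock: 7.62
tool_pos: [0.384, 0.4225, 0.2071]
ee_rot: [-170.2, 2.6, 41.6]
ft_force: [1.0, 0.4, -1.2]
opening: -0.0002
grasp_force: 0.0
```

```bash
python3 -c "
from h import *
s=telemetry.sense();print(s['clock'],s['qpos'],s['joint_velocities'],s['tool_pos'],s['ee_rot'])"
```

```text
7.625 [  41.6161   16.9327   -4.7692   70.8844    9.8498 -179.9445] [ 47.4786 -11.4251 -12.3866 -17.5703 -14.9856   0.0644] [0.384  0.4225 0.2071] [-170.1526    2.5958   41.5614]
```

Call:
{"op": "send_rows", "data": {"rows": [{"tx": 0, "ty": 0, "tz": 0, "yaw": -0.182}, {"tx": 0, "ty": 0, "tz": 0, "yaw": 0}, {"tx": 0, "ty": 0, "tz": 0, "yaw": 0}]}}

```text
clock: 8.0
tool_pos: [0.3504, 0.453, 0.2069]
ee_rot: [-172.2, 1.0, 47.4]
ft_force: [0.2, -0.0, 0.1]
opening: -0.0001
grasp_force: 0.0
```

```bash
python3 -c "
from h import *
s=telemetry.sense();print(s['clock'],s['qpos'],s['joint_velocities'],s['tool_pos'],s['ee_rot'])"
```

```text
8.0 [  47.4505   15.7265   -6.0847   69.1427    7.7919 -179.9424] [-1.7493  0.3659  0.2169  0.076   0.0332  0.0473] [0.3504 0.453  0.2069] [-172.2091    0.9617   47.3934]
```

Call:
{"op": "send_rows", "data": {"rows": [{"tx": 0, "ty": 0, "tz": 0, "yaw": -0.182}, {"tx": 0, "ty": 0, "tz": 0, "yaw": -0.182}, {"tx": 0, "ty": 0, "tz": 0, "yaw": -0.182}, {"tx": 0, "ty": 0, "tz": 0, "yaw": 0}, {"tx": 0, "ty": 0, "tz": 0, "yaw": 0}]}}

```text
clock: 8.62
tool_pos: [0.2338, 0.5227, 0.2064]
ee_rot: [-179.4, -1.7, 65.5]
ft_force: [0.1, 0.1, 0.9]
opening: -0.0002
grasp_force: 0.0
```

```bash
python3 -c "
from h import *
s=telemetry.sense();print(s['clock'],s['qpos'],s['joint_velocities'],s['tool_pos'],s['ee_rot'])"
```

```text
8.625 [  65.56     13.4127   -8.7537   66.096     0.5558 -179.9443] [-1.1915  0.0329  0.0579  0.1416 -0.0112  0.0123] [0.2338 0.5227 0.2064] [-179.4425   -1.7371   65.5043]
```

Call:
{"op": "send_rows", "data": {"rows": [{"tx": 0, "ty": 0, "tz": 0, "yaw": 0.182}, {"tx": 0, "ty": 0, "tz": 0, "yaw": 0.182}, {"tx": 0, "ty": 0, "tz": 0, "yaw": 0.182}, {"tx": 0, "ty": 0, "tz": 0, "yaw": 0.182}, {"tx": 0, "ty": 0, "tz": 0, "yaw": 0.182}, {"tx": 0, "ty": 0, "tz": 0, "yaw": 0.182}, {"tx": 0, "ty": 0, "tz": 0, "yaw": 0.182}, {"tx": 0, "ty": 0, "tz": 0, "yaw": 0.182}, {"tx": 0, "ty": 0, "tz": 0, "yaw": 0.182}, {"tx": 0, "ty": 0, "tz": 0, "yaw": 0.182}, {"tx": 0, "ty": 0, "tz": 0, "yaw": 0.182}, {"tx": 0, "ty": 0, "tz": 0, "yaw": 0.182}, {"tx": 0, "ty": 0, "tz": 0, "yaw": 0.182}, {"tx": 0, "ty": 0, "tz": 0, "yaw": 0.182}, {"tx": 0, "ty": 0, "tz": 0, "yaw": 0.182}, {"tx": 0, "ty": 0, "tz": 0, "yaw": 0.182}, {"tx": 0, "ty": 0, "tz": 0, "yaw": 0.182}, {"tx": 0, "ty": 0, "tz": 0, "yaw": 0.182}, {"tx": 0, "ty": 0, "tz": 0, "yaw": 0.182}, {"tx": 0, "ty": 0, "tz": 0, "yaw": 0.182}]}}

```text
clock: 11.12
tool_pos: [0.235, 0.5222, 0.2064]
ee_rot: [178.7, 1.2, -143.5]
ft_force: [0.1, 0.6, 0.3]
opening: 0.0003
grasp_force: 0.0
```

Call:
{"op": "send_rows", "data": {"rows": [{"tx": 0, "ty": 0, "tz": 0, "yaw": 0.18}, {"tx": 0, "ty": 0, "tz": 0, "yaw": 0.18}, {"tx": 0, "ty": 0, "tz": 0, "yaw": 0.18}, {"tx": 0, "ty": 0, "tz": 0, "yaw": 0.1}, {"tx": 0, "ty": 0, "tz": 0, "yaw": 0}]}}

```text
clock: 11.75
tool_pos: [0.2346, 0.5224, 0.2064]
ee_rot: [178.2, 0.2, -179.8]
ft_force: [-0.4, 0.8, 0.4]
opening: 0.0002
grasp_force: 0.0
```

```bash
python3 -c "
from h import *
s=telemetry.sense();print(s['clock'],s['qpos'],s['joint_velocities'],s['tool_pos'],s['ee_rot'])"
```

```text
11.75 [65.4614 13.4144 -8.7552 66.0903  0.5693 65.2171] [ 0.5892 -0.1238 -0.0931  0.0568 -0.0387 -1.9303] [0.2346 0.5224 0.2064] [ 178.1815    0.2127 -179.7504]
```

Call:
{"op": "send_rows", "data": {"rows": [{"tx": -0.018, "ty": -0.03, "tz": 0.004, "yaw": 0}, {"tx": -0.018, "ty": -0.03, "tz": 0.004, "yaw": 0}, {"tx": -0.018, "ty": -0.03, "tz": 0.004, "yaw": 0}, {"tx": -0.018, "ty": -0.03, "tz": 0.004, "yaw": 0}, {"tx": -0.018, "ty": -0.03, "tz": 0.004, "yaw": 0}, {"tx": -0.018, "ty": -0.03, "tz": 0.004, "yaw": 0}, {"tx": -0.018, "ty": -0.03, "tz": 0.004, "yaw": 0}, {"tx": -0.018, "ty": -0.03, "tz": 0.004, "yaw": 0}, {"tx": -0.018, "ty": -0.03, "tz": 0.004, "yaw": 0}, {"tx": -0.018, "ty": -0.03, "tz": 0.004, "yaw": 0}, {"tx": -0.018, "ty": -0.03, "tz": 0.004, "yaw": 0}, {"tx": -0.018, "ty": -0.03, "tz": 0.004, "yaw": 0}, {"tx": -0.018, "ty": -0.03, "tz": 0.004, "yaw": 0}, {"tx": -0.018, "ty": -0.03, "tz": 0.004, "yaw": 0}, {"tx": 0, "ty": 0, "tz": 0.01, "yaw": 0}, {"tx": 0, "ty": 0, "tz": 0, "yaw": 0}]}}

```text
clock: 13.75
tool_pos: [0.4868, 0.1067, 0.1271]
ee_rot: [178.2, 0.1, -179.6]
ft_force: [-0.3, 0.2, -0.5]
opening: 0.0001
grasp_force: 0.0
```

```bash
python3 -c "
from h import *
s=telemetry.sense();print(s['clock'],s['qpos'],s['joint_velocities'],s['tool_pos'],s['ee_rot'],s['ft_force'])
look(['chest','drawer_left_front','drawer_right_front','lid_edge'],('top','side'),save='b')
"
```

```text
13.75 [ 11.0896   9.5203 -24.3131  55.7428   1.7879  10.7277] [ 1.357  -0.7782  0.6502  0.6252 -0.0107  0.1176] [0.4868 0.1067 0.1271] [ 178.1644    0.0836 -179.6328] [-0.2996  0.2371 -0.5177]
top chest [0.6568 0.0367 0.0012] 0.81
top drawer_right_front [ 0.4966 -0.0293  0.0318] 0.92
top lid_edge [0.6325 0.0385 0.2474] 0.68
side chest [ 0.6617  0.0371 -0.002 ] 0.83
side drawer_left_front [0.5351 0.1076 0.0272] 0.81
side drawer_left_front [ 0.5004 -0.2509 -0.0005] 0.65
side drawer_right_front [ 0.4903 -0.0242  0.0362] 0.61
side lid_edge [0.6361 0.0343 0.2508] 0.7
```

Call:
{"op": "send_rows", "data": {"rows": [{"tx": 0, "ty": 0, "tz": 0.0147, "yaw": 0}, {"tx": 0, "ty": 0, "tz": 0.0147, "yaw": 0}, {"tx": 0, "ty": 0, "tz": 0.0147, "yaw": 0}, {"tx": 0, "ty": 0, "tz": 0.0147, "yaw": 0}, {"tx": 0, "ty": 0, "tz": 0.0147, "yaw": 0}, {"tx": -0.006, "ty": 0, "tz": 0, "yaw": 0}, {"tx": -0.006, "ty": 0, "tz": 0, "yaw": 0}, {"tx": -0.006, "ty": 0, "tz": 0, "yaw": 0}, {"tx": -0.004, "ty": 0, "tz": 0, "yaw": 0}, {"tx": -0.003, "ty": 0, "tz": 0, "yaw": 0}, {"tx": 0, "ty": 0, "tz": 0, "yaw": 0}]}}

```text
clock: 15.62
tool_pos: [0.5133, 0.1099, 0.0547]
ee_rot: [178.2, 0.2, -179.6]
ft_force: [-0.2, -0.1, -0.0]
opening: 0.0001
grasp_force: 0.0
```

Call:
{"op": "send_rows", "data": {"rows": [{"tx": -0.0025, "ty": 0, "tz": 0, "yaw": 0}, {"tx": -0.0025, "ty": 0, "tz": 0, "yaw": 0}, {"tx": -0.0025, "ty": 0, "tz": 0, "yaw": 0}, {"tx": -0.0025, "ty": 0, "tz": 0, "yaw": 0}, {"tx": -0.0025, "ty": 0, "tz": 0, "yaw": 0}, {"tx": -0.0025, "ty": 0, "tz": 0, "yaw": 0}]}}

```text
clock: 16.38
tool_pos: [0.5282, 0.11, 0.0547]
ee_rot: [178.2, 0.2, -179.6]
ft_force: [-0.4, 1.0, 0.2]
opening: -0.0003
grasp_force: 0.0
```

Call:
{"op": "send_rows", "data": {"rows": [{"tx": -0.0025, "ty": 0, "tz": 0, "yaw": 0}, {"tx": -0.0025, "ty": 0, "tz": 0, "yaw": 0}, {"tx": -0.0025, "ty": 0, "tz": 0, "yaw": 0}]}}

```text
clock: 16.75
tool_pos: [0.5357, 0.1101, 0.0547]
ee_rot: [178.2, 0.2, -179.6]
ft_force: [-0.3, -0.3, -0.6]
opening: 0.0003
grasp_force: 0.0
```

```bash
python3 -c "
from h import *
s=telemetry.sense();print(s['clock'],s['tool_pos'],s['ft_force'])
look(['drawer_left_front'],('side',),save='c')
a=cv2.imread('pics/c_side.png')
cv2.imwrite('pics/c.png',cv2.resize(a[90:270,150:350],None,fx=3,fy=3))
"
```

```text
16.75 [0.5357 0.1101 0.0547] [-0.2684 -0.3124 -0.568 ]
side drawer_left_front [0.5319 0.1059 0.0318] 0.76
```

View pics/c.png

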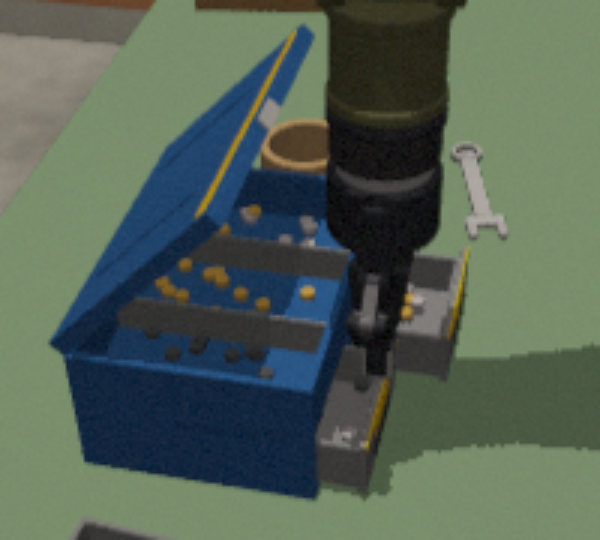

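```bash
python3 -c "
from h import *
f=eyes.grab_frame('side');R=np.array(f['R']);t=np.array(f['t']);F=192/np.tan(np.radians(f['vfov'])/2)
for P in [(.5357,.110,.0467),(.5357,.110,.0547),(.5357,.110,.066),(.534,.044,.058),(.534,.162,.058),(.534,.103,.058)]:
    c=R@np.array(P)+t; u=np.array([f['cx'],f['cy']])+F*c[:2]/c[2]; print(P,u,(u-[150,90])*3)
w=eyes.grab_frame('wrist');cv2.imwrite('pics/w1.png',w['img'][:,:,::-1])
"
```

```text
(0.5357, 0.11, 0.0467) [275.2363 224.8517] [375.709 404.555]
(0.5357, 0.11, 0.0547) [275.2898 222.2653] [375.8694 396.796 ]
(0.5357, 0.11, 0.066) [275.3664 218.5622] [376.0991 385.6867]
(0.534, 0.044, 0.058) [280.9701 202.0073] [392.9103 336.022 ]
(0.534, 0.162, 0.058) [271.8045 238.0778] [365.4136 444.2335]
(0.534, 0.103, 0.058) [276.6148 219.1474] [379.8443 387.4423]
```

View pics/w1.png

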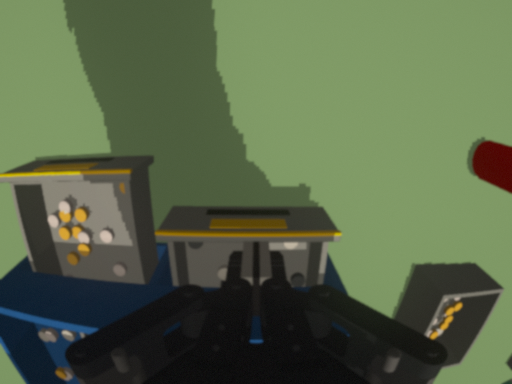

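```bash
python3 -c "
from h import *
a=cv2.imread('pics/c_side.png')[170:260,235:325]
a=np.clip(a.astype(float)*2.2,0,255).astype('uint8')
cv2.imwrite('pics/d.png',cv2.resize(a,None,fx=6,fy=6,interpolation=cv2.INTER_CUBIC))
w=eyes.grab_frame('wrist');R=np.array(w['R']);t=np.array(w['t']);F=192/np.tan(np.radians(w['vfov'])/2)
print('cam',-R.T@t, 'axis',R[2])
for P in [(.5357,.110,.0467),(.5357,.110,.0547),(.5357,.110,.066),(.5247,.110,.0467),(.534,.044,.058),(.534,.162,.058),(.534,.103,.058),(.534,.103,.008)]:
    c=R@np.array(P)+t; th=np.arctan2(np.hypot(*c[:2]),c[2]); print(P,np.array([w['cx'],w['cy']])+F*th*c[:2]/np.hypot(*c[:2]))
"
```

```text
cam [0.4526 0.1038 0.2228] axis [ 0.3216  0.0329 -0.9463]
(0.5357, 0.11, 0.0467) [255.5758 230.5205]
(0.5357, 0.11, 0.0547) [255.9769 235.9308]
(0.5357, 0.11, 0.066) [256.5999 244.316 ]
(0.5247, 0.11, 0.0467) [255.703  214.9774]
(0.534, 0.044, 0.058) [152.3327 235.0132]
(0.534, 0.162, 0.058) [337.5484 234.2455]
(0.534, 0.103, 0.058) [244.8221 235.897 ]
(0.534, 0.103, 0.008) [244.9515 207.1721]
```

View pics/d.png

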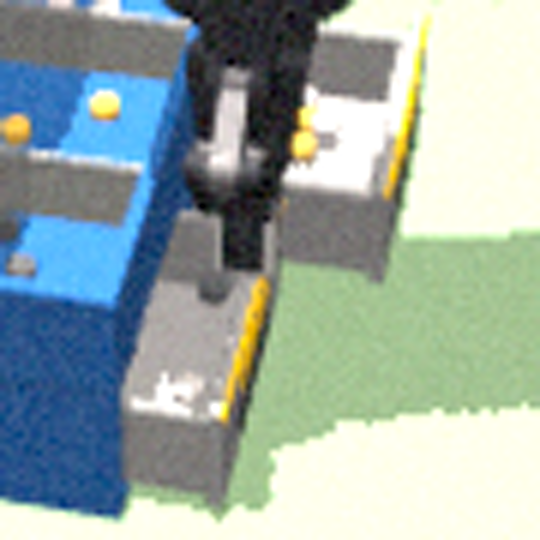

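The zoomed side crop shows the fingertip's lower end at about crop (243,270), and it sits above the panel's yellow edge. The wrist view agrees: tips near row 245, against the panel top at row 234. So the shut tips are about 20–25 mm higher than assumed. I'll back off, go 24 mm lower and push again.

Call:
{"op": "send_rows", "data": {"rows": [{"tx": 0.01, "ty": 0, "tz": 0, "yaw": 0}, {"tx": 0.01, "ty": 0, "tz": 0, "yaw": 0}, {"tx": 0.014, "ty": 0, "tz": 0, "yaw": 0}, {"tx": 0, "ty": 0, "tz": 0.0, "yaw": 0}, {"tx": 0, "ty": 0, "tz": 0.012, "yaw": 0}, {"tx": 0, "ty": -0.004, "tz": 0.012, "yaw": 0}, {"tx": 0, "ty": 0, "tz": 0, "yaw": 0}, {"tx": -0.003, "ty": 0, "tz": 0, "yaw": 0}, {"tx": -0.003, "ty": 0, "tz": 0, "yaw": 0}]}}

```text
clock: 18.12
tool_pos: [0.5083, 0.1067, 0.0308]
ee_rot: [178.2, 0.2, -179.6]
ft_force: [-0.8, 1.0, -0.1]
opening: 0.0001
grasp_force: 0.0
```

```bash
python3 -c "
from h import *
s=telemetry.sense();print(s['clock'],s['tool_pos'],s['ft_force'])
f=eyes.grab_frame('side')['img'][170:260,235:325,::-1]
g=eyes.grab_frame('wrist')['img'][180:300,196:316,::-1]
b=lambda a:cv2.resize(np.clip(a.astype(float)*2.2,0,255).astype('uint8'),(400,400),interpolation=cv2.INTER_CUBIC)
cv2.imwrite('pics/e.png',np.hstack([b(f),b(g)]))
"
```

```text
18.125 [0.5083 0.1067 0.0308] [-0.846   1.0432 -0.1335]
```

View pics/e.png

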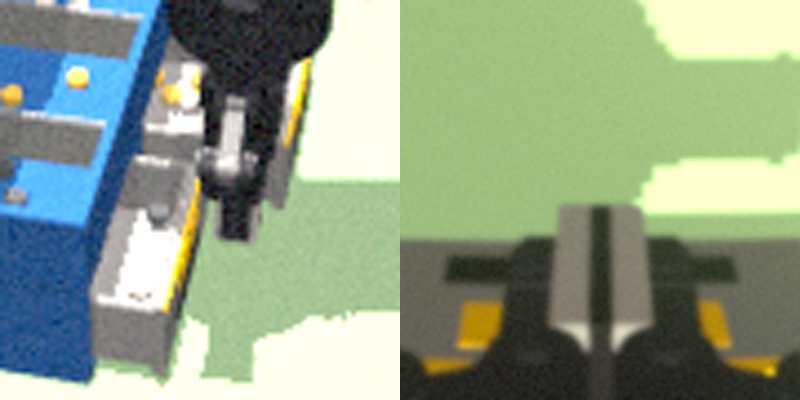

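The left crop shows the tip now standing in front of the left panel, at crop (235,240), with its lower end below the yellow edge. Pushing.

Call:
{"op": "send_rows", "data": {"rows": [{"tx": -0.003, "ty": 0, "tz": 0, "yaw": 0}, {"tx": -0.003, "ty": 0, "tz": 0, "yaw": 0}, {"tx": -0.0025, "ty": 0, "tz": 0, "yaw": 0}, {"tx": -0.0025, "ty": 0, "tz": 0, "yaw": 0}, {"tx": -0.0025, "ty": 0, "tz": 0, "yaw": 0}, {"tx": -0.0025, "ty": 0, "tz": 0, "yaw": 0}, {"tx": -0.0025, "ty": 0, "tz": 0, "yaw": 0}]}}

```text
clock: 19.1
tool_pos: [0.5256, 0.1067, 0.0304]
ee_rot: [178.2, 0.1, -179.6]
ft_force: [-2.6, 0.6, 0.2]
opening: 0.0
grasp_force: 1.2
```

Call:
{"op": "send_rows", "data": {"rows": [{"tx": -0.0025, "ty": 0, "tz": 0, "yaw": 0}, {"tx": -0.0025, "ty": 0, "tz": 0, "yaw": 0}, {"tx": -0.0025, "ty": 0, "tz": 0, "yaw": 0}]}}

```text
clock: 19.48
tool_pos: [0.5336, 0.1067, 0.0305]
ee_rot: [178.2, 0.2, -179.6]
ft_force: [-2.3, -1.1, 0.4]
opening: -0.0001
grasp_force: 0.9
```

Call:
{"op": "send_rows", "data": {"rows": [{"tx": -0.0025, "ty": 0, "tz": 0, "yaw": 0}, {"tx": -0.0025, "ty": 0, "tz": 0, "yaw": 0}, {"tx": -0.0025, "ty": 0, "tz": 0, "yaw": 0}, {"tx": -0.0025, "ty": 0, "tz": 0, "yaw": 0}, {"tx": -0.0025, "ty": 0, "tz": 0, "yaw": 0}, {"tx": -0.0025, "ty": 0, "tz": 0, "yaw": 0}]}}

```text
clock: 20.23
tool_pos: [0.5488, 0.1069, 0.0307]
ee_rot: [178.2, 0.2, -179.6]
ft_force: [-1.0, -1.2, 0.5]
opening: 0.0001
grasp_force: 0.9
```

Call:
{"op": "send_rows", "data": {"rows": [{"tx": -0.0015, "ty": 0, "tz": 0, "yaw": 0}, {"tx": -0.001, "ty": 0, "tz": 0, "yaw": 0}, {"tx": -0.001, "ty": 0, "tz": 0, "yaw": 0}]}}

```text
clock: 20.6
tool_pos: [0.5522, 0.107, 0.0307]
ee_rot: [178.2, 0.2, -179.6]
ft_force: [-2.3, -1.6, 1.0]
opening: -0.0002
grasp_force: 1.0
```

Call:
{"op": "send_rows", "data": {"rows": [{"tx": -0.001, "ty": 0, "tz": 0, "yaw": 0}, {"tx": -0.001, "ty": 0, "tz": 0, "yaw": 0}]}}

```text
clock: 20.85
tool_pos: [0.5541, 0.1069, 0.0307]
ee_rot: [178.2, 0.2, -179.6]
ft_force: [-2.4, -1.9, 0.8]
opening: -0.0003
grasp_force: 1.0
```

Call:
{"op": "send_rows", "data": {"rows": [{"tx": -0.001, "ty": 0, "tz": 0, "yaw": 0}, {"tx": -0.001, "ty": 0, "tz": 0, "yaw": 0}]}}

```text
clock: 21.1
tool_pos: [0.5562, 0.107, 0.0307]
ee_rot: [178.2, 0.2, -179.6]
ft_force: [-2.5, -1.2, 0.8]
opening: 0.0003
grasp_force: 1.0
```

Call:
{"op": "send_rows", "data": {"rows": [{"tx": -0.001, "ty": 0, "tz": 0, "yaw": 0}, {"tx": -0.001, "ty": 0, "tz": 0, "yaw": 0}]}}

```text
clock: 21.35
tool_pos: [0.5562, 0.1069, 0.0305]
ee_rot: [178.2, 0.0, -179.6]
ft_force: [-9.8, -1.6, 6.8]
opening: -0.0
grasp_force: 1.7
```

Call:
{"op": "send_rows", "data": {"rows": [{"tx": -0.001, "ty": 0, "tz": 0, "yaw": 0}, {"tx": -0.001, "ty": 0, "tz": 0, "yaw": 0}]}}

```text
clock: 21.6
tool_pos: [0.5561, 0.1069, 0.0304]
ee_rot: [178.2, -0.2, -179.6]
ft_force: [-16.6, -1.6, 13.1]
opening: -0.0001
grasp_force: 1.9
```

Call:
{"op": "send_rows", "data": {"rows": [{"tx": 0.004, "ty": 0, "tz": 0, "yaw": 0}, {"tx": 0.012, "ty": 0, "tz": 0, "yaw": 0}, {"tx": 0.02, "ty": 0, "tz": 0, "yaw": 0}, {"tx": 0.025, "ty": 0, "tz": 0, "yaw": 0}, {"tx": 0.025, "ty": 0, "tz": 0, "yaw": 0}, {"tx": 0.02, "ty": 0, "tz": 0, "yaw": 0}, {"tx": 0.01, "ty": 0, "tz": 0, "yaw": 0}, {"tx": 0, "ty": -0.02, "tz": 0, "yaw": 0}, {"tx": 0, "ty": -0.03, "tz": -0.001, "yaw": 0}, {"tx": 0, "ty": -0.03, "tz": -0.001, "yaw": 0}, {"tx": 0, "ty": -0.03, "tz": -0.001, "yaw": 0}, {"tx": 0, "ty": -0.024, "tz": -0.001, "yaw": 0}, {"tx": 0, "ty": 0, "tz": 0, "yaw": 0}]}}

```text
clock: 23.22
tool_pos: [0.4459, -0.0289, 0.0302]
ee_rot: [178.2, 0.3, -179.7]
ft_force: [0.6, -0.8, -0.1]
opening: -0.0
grasp_force: 0.0
```

```bash
python3 -c "
from h import *
s=telemetry.sense();print(s['clock'],s['tool_pos'],s['ee_rot'],s['ft_force'])
look(['drawer_left_front','drawer_right_front','lid_edge'],save='f')
f=cv2.imread('pics/f_side.png')[100:260,195:355]
g=eyes.grab_frame('wrist')['img'][:,:,::-1]
b=lambda a:cv2.resize(np.clip(a.astype(float)*1.8,0,255).astype('uint8'),(400,400),interpolation=cv2.INTER_CUBIC)
cv2.imwrite('pics/f.png',np.hstack([b(f),b(g)]))
"
```

```text
23.225 [ 0.4459 -0.0289  0.0302] [ 178.1664    0.288  -179.7427] [ 0.5645 -0.8099 -0.0879]
side drawer_left_front [0.5679 0.1057 0.0289] 0.75
side drawer_right_front [ 0.491  -0.0255  0.0358] 0.65
side lid_edge [0.6387 0.0361 0.2522] 0.72
top drawer_left_front [0.5672 0.1015 0.0356] 0.46
top drawer_right_front [ 0.4983 -0.0292  0.0321] 0.83
top drawer_right_front [ 0.673  -0.238   0.0026] 0.25
top lid_edge [0.6289 0.0367 0.2504] 0.89
```

View pics/f.png

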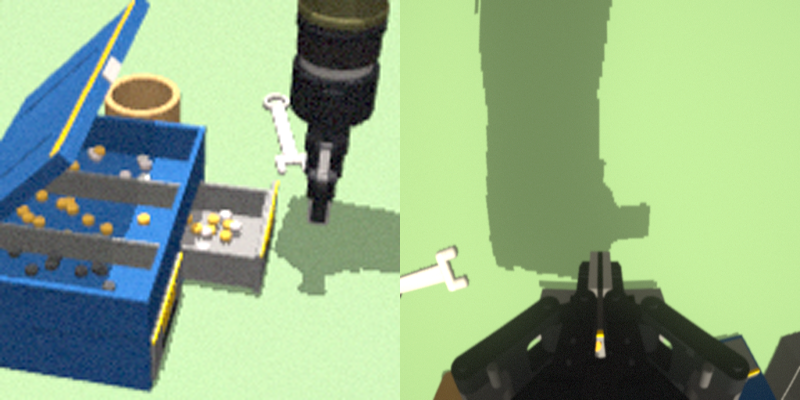

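The left panel is flush (side crop (165,310); x about 0.568, equal to the chest front). The right drawer is still out, and the finger stands in front of it. Pushing the right one.

Call:
{"op": "send_rows", "data": {"rows": [{"tx": -0.006, "ty": 0, "tz": 0, "yaw": 0}, {"tx": -0.006, "ty": 0, "tz": 0, "yaw": 0}, {"tx": -0.006, "ty": 0, "tz": 0, "yaw": 0}, {"tx": -0.006, "ty": 0, "tz": 0, "yaw": 0}, {"tx": -0.003, "ty": 0, "tz": 0, "yaw": 0}, {"tx": -0.003, "ty": 0, "tz": 0, "yaw": 0}, {"tx": -0.003, "ty": 0, "tz": 0, "yaw": 0}, {"tx": -0.003, "ty": 0, "tz": 0, "yaw": 0}, {"tx": -0.003, "ty": 0, "tz": 0, "yaw": 0}, {"tx": -0.003, "ty": 0, "tz": 0, "yaw": 0}, {"tx": -0.003, "ty": 0, "tz": 0, "yaw": 0}]}}

```text
clock: 25.05
tool_pos: [0.4899, -0.0276, 0.03]
ee_rot: [178.2, 0.2, -179.6]
ft_force: [-2.8, -0.8, 0.3]
opening: -0.0001
grasp_force: 1.0
```

Call:
{"op": "send_rows", "data": {"rows": [{"tx": -0.003, "ty": 0, "tz": 0, "yaw": 0}, {"tx": -0.003, "ty": 0, "tz": 0, "yaw": 0}, {"tx": -0.003, "ty": 0, "tz": 0, "yaw": 0}, {"tx": -0.003, "ty": 0, "tz": 0, "yaw": 0}, {"tx": -0.003, "ty": 0, "tz": 0, "yaw": 0}, {"tx": -0.003, "ty": 0, "tz": 0, "yaw": 0}, {"tx": -0.003, "ty": 0, "tz": 0, "yaw": 0}, {"tx": -0.003, "ty": 0, "tz": 0, "yaw": 0}, {"tx": -0.003, "ty": 0, "tz": 0, "yaw": 0}, {"tx": -0.003, "ty": 0, "tz": 0, "yaw": 0}, {"tx": -0.003, "ty": 0, "tz": 0, "yaw": 0}]}}

```text
clock: 26.42
tool_pos: [0.5233, -0.0273, 0.0303]
ee_rot: [178.2, 0.2, -179.6]
ft_force: [-2.4, -1.0, -0.1]
opening: -0.0002
grasp_force: 1.1
```

Call:
{"op": "send_rows", "data": {"rows": [{"tx": -0.003, "ty": 0, "tz": 0, "yaw": 0}, {"tx": -0.003, "ty": 0, "tz": 0, "yaw": 0}, {"tx": -0.003, "ty": 0, "tz": 0, "yaw": 0}, {"tx": -0.003, "ty": 0, "tz": 0, "yaw": 0}, {"tx": -0.003, "ty": 0, "tz": 0, "yaw": 0}, {"tx": -0.003, "ty": 0, "tz": 0, "yaw": 0}, {"tx": -0.003, "ty": 0, "tz": 0, "yaw": 0}, {"tx": -0.002, "ty": 0, "tz": 0, "yaw": 0}, {"tx": -0.0015, "ty": 0, "tz": 0, "yaw": 0}, {"tx": -0.001, "ty": 0, "tz": 0, "yaw": 0}, {"tx": -0.001, "ty": 0, "tz": 0, "yaw": 0}, {"tx": -0.001, "ty": 0, "tz": 0, "yaw": 0}]}}

```text
clock: 27.92
tool_pos: [0.5507, -0.0271, 0.0304]
ee_rot: [178.2, 0.2, -179.6]
ft_force: [-2.5, -1.5, 1.7]
opening: 0.0002
grasp_force: 1.1
```

Call:
{"op": "send_rows", "data": {"rows": [{"tx": -0.001, "ty": 0, "tz": 0, "yaw": 0}, {"tx": -0.001, "ty": 0, "tz": 0, "yaw": 0}, {"tx": -0.001, "ty": 0, "tz": 0, "yaw": 0}]}}

```text
clock: 28.3
tool_pos: [0.5537, -0.0271, 0.0304]
ee_rot: [178.2, 0.2, -179.6]
ft_force: [-1.7, -0.5, 0.5]
opening: 0.0004
grasp_force: 1.2
```

Call:
{"op": "send_rows", "data": {"rows": [{"tx": -0.001, "ty": 0, "tz": 0, "yaw": 0}, {"tx": -0.001, "ty": 0, "tz": 0, "yaw": 0}, {"tx": -0.001, "ty": 0, "tz": 0, "yaw": 0}]}}

```text
clock: 28.68
tool_pos: [0.5549, -0.0271, 0.03]
ee_rot: [178.2, 0.0, -179.6]
ft_force: [-8.3, -1.2, 4.1]
opening: 0.0
grasp_force: 1.0
```

Call:
{"op": "send_rows", "data": {"rows": [{"tx": -0.001, "ty": 0, "tz": 0, "yaw": 0}, {"tx": -0.001, "ty": 0, "tz": 0, "yaw": 0}, {"tx": 0, "ty": 0, "tz": 0, "yaw": 0}]}}

```text
clock: 29.05
tool_pos: [0.5546, -0.0271, 0.0293]
ee_rot: [178.2, -0.2, -179.6]
ft_force: [-10.8, -1.8, 5.4]
opening: -0.0002
grasp_force: 0.6
```

Both drawers stopped at their ends (x 0.556 and 0.555). Next I back off, rise, and move over the lid's front edge.

Call:
{"op": "send_rows", "data": {"rows": [{"tx": 0.004, "ty": 0, "tz": 0, "yaw": 0}, {"tx": 0.015, "ty": 0, "tz": 0, "yaw": 0}, {"tx": 0.02, "ty": 0, "tz": 0, "yaw": 0}, {"tx": 0.02, "ty": 0, "tz": -0.01, "yaw": 0}, {"tx": 0, "ty": 0.008, "tz": -0.03, "yaw": 0}, {"tx": 0, "ty": 0.008, "tz": -0.03, "yaw": 0}, {"tx": 0, "ty": 0.008, "tz": -0.03, "yaw": 0}, {"tx": 0, "ty": 0.008, "tz": -0.03, "yaw": 0}, {"tx": 0, "ty": 0.008, "tz": -0.03, "yaw": 0}, {"tx": 0, "ty": 0.008, "tz": -0.03, "yaw": 0}, {"tx": 0, "ty": 0.008, "tz": -0.03, "yaw": 0}, {"tx": 0, "ty": 0.008, "tz": -0.03, "yaw": 0}, {"tx": 0, "ty": 0.008, "tz": -0.02, "yaw": 0}, {"tx": 0, "ty": 0, "tz": 0, "yaw": 0}]}}

```text
clock: 30.8
tool_pos: [0.499, 0.0363, 0.3039]
ee_rot: [178.1, 0.4, -179.5]
ft_force: [0.8, -0.1, -0.9]
opening: 0.0002
grasp_force: 0.0
```

```bash
python3 -c "
from h import *
s=telemetry.sense();print(s['clock'],s['tool_pos'],s['ee_rot'],s['ft_force'])
look(['drawer_left_front','drawer_right_front','lid_edge','lid_hinge'],save='g')
"
```

```text
30.8 [0.499  0.0363 0.3039] [ 178.1386    0.4384 -179.5449] [ 0.8472 -0.0502 -0.9072]
side drawer_left_front [0.5676 0.1033 0.0295] 0.79
side drawer_right_front [ 0.5621 -0.027   0.0357] 0.67
side lid_edge [0.6374 0.0364 0.252 ] 0.89
side lid_hinge [0.7504 0.0402 0.1137] 0.87
top lid_edge [0.634  0.0386 0.246 ] 0.82
top lid_hinge [0.7498 0.0359 0.1109] 0.77
```

Call:
{"op": "send_rows", "data": {"rows": [{"tx": -0.03, "ty": 0, "tz": 0, "yaw": 0}, {"tx": -0.03, "ty": 0, "tz": 0, "yaw": 0}, {"tx": -0.03, "ty": 0, "tz": 0, "yaw": 0}, {"tx": -0.03, "ty": 0, "tz": 0, "yaw": 0}, {"tx": -0.025, "ty": 0, "tz": 0, "yaw": 0}, {"tx": -0.012, "ty": 0, "tz": 0, "yaw": 0}, {"tx": 0, "ty": 0, "tz": 0.012, "yaw": 0}, {"tx": 0, "ty": 0, "tz": 0.012, "yaw": 0}, {"tx": 0, "ty": 0, "tz": 0.012, "yaw": 0}, {"tx": 0, "ty": 0, "tz": 0.008, "yaw": 0}, {"tx": 0, "ty": 0, "tz": 0, "yaw": 0}]}}

```text
clock: 32.67
tool_pos: [0.6545, 0.0384, 0.2582]
ee_rot: [178.2, 0.1, -179.6]
ft_force: [-1.0, 0.2, -0.5]
opening: 0.0005
grasp_force: 0.0
```

```bash
python3 -c "
from h import *
s=telemetry.sense();print(s['clock'],s['tool_pos'],s['ee_rot'],s['ft_force'])
f=eyes.grab_frame('side')['img'][60:220,180:340,::-1]
g=eyes.grab_frame('wrist')['img'][:,:,::-1]
b=lambda a:cv2.resize(np.clip(a.astype(float)*1.8,0,255).astype('uint8'),(400,400),interpolation=cv2.INTER_CUBIC)
cv2.imwrite('pics/k.png',np.hstack([b(f),b(g)]))
"
```

```text
32.675 [0.6545 0.0384 0.2582] [ 178.1631    0.1382 -179.5877] [-0.9575  0.2287 -0.4716]
```

View pics/k.png

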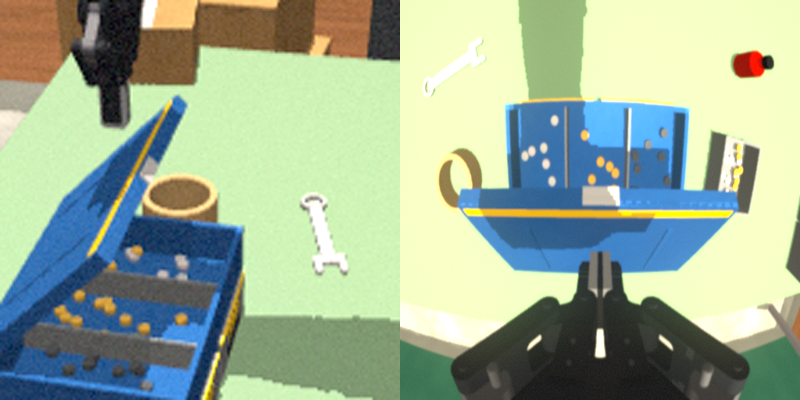

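The side crop shows the finger at (118,125) above the outer side of the lid, behind its front edge, with the drawers flush below. Lowering slowly until contact.

Call:
{"op": "send_rows", "data": {"rows": [{"tx": 0, "ty": 0, "tz": 0.004, "yaw": 0}, {"tx": 0, "ty": 0, "tz": 0.004, "yaw": 0}, {"tx": 0, "ty": 0, "tz": 0.004, "yaw": 0}, {"tx": 0, "ty": 0, "tz": 0.004, "yaw": 0}]}}

```text
clock: 33.28
tool_pos: [0.6553, 0.0389, 0.2426]
ee_rot: [178.2, 0.2, -179.6]
ft_force: [0.3, 0.5, -0.2]
opening: 0.0001
grasp_force: 0.0
```

Call:
{"op": "send_rows", "data": {"rows": [{"tx": 0, "ty": 0, "tz": 0.003, "yaw": 0}, {"tx": 0, "ty": 0, "tz": 0.003, "yaw": 0}, {"tx": 0, "ty": 0, "tz": 0.003, "yaw": 0}]}}

```text
clock: 33.65
tool_pos: [0.6554, 0.0392, 0.2338]
ee_rot: [178.2, 0.2, -179.6]
ft_force: [0.7, -0.3, -1.1]
opening: -0.0001
grasp_force: 0.0
```

Call:
{"op": "send_rows", "data": {"rows": [{"tx": 0, "ty": 0, "tz": 0.003, "yaw": 0}, {"tx": 0, "ty": 0, "tz": 0.003, "yaw": 0}, {"tx": 0, "ty": 0, "tz": 0.003, "yaw": 0}]}}

```text
clock: 34.02
tool_pos: [0.6554, 0.0395, 0.2248]
ee_rot: [178.2, 0.2, -179.6]
ft_force: [0.1, -0.2, -1.3]
opening: -0.0001
grasp_force: 0.0
```

Call:
{"op": "send_rows", "data": {"rows": [{"tx": 0, "ty": 0, "tz": 0.003, "yaw": 0}, {"tx": 0.0, "ty": 0, "tz": 0.003, "yaw": 0}, {"tx": 0.003, "ty": 0, "tz": 0.003, "yaw": 0}, {"tx": 0.003, "ty": 0, "tz": 0.003, "yaw": 0}]}}

```text
clock: 34.52
tool_pos: [0.6494, 0.0398, 0.213]
ee_rot: [178.2, 0.2, -179.6]
ft_force: [0.0, -0.1, 1.7]
opening: 0.0004
grasp_force: 0.7
```

Call:
{"op": "send_rows", "data": {"rows": [{"tx": 0.003, "ty": 0, "tz": 0.003, "yaw": 0}, {"tx": 0.003, "ty": 0, "tz": 0.003, "yaw": 0}, {"tx": 0.003, "ty": 0, "tz": 0.003, "yaw": 0}]}}

```text
clock: 34.9
tool_pos: [0.6403, 0.04, 0.2039]
ee_rot: [178.2, 0.2, -179.6]
ft_force: [0.6, -0.0, 1.3]
opening: -0.0
grasp_force: 0.6
```

Call:
{"op": "send_rows", "data": {"rows": [{"tx": 0.003, "ty": 0, "tz": 0.003, "yaw": 0}, {"tx": 0.003, "ty": 0, "tz": 0.003, "yaw": 0}, {"tx": 0.003, "ty": 0, "tz": 0.003, "yaw": 0}, {"tx": 0.0025, "ty": 0, "tz": 0.0034, "yaw": 0}, {"tx": 0.0024, "ty": 0, "tz": 0.0034, "yaw": 0}, {"tx": 0.0023, "ty": 0, "tz": 0.0035, "yaw": 0}, {"tx": 0.0023, "ty": 0, "tz": 0.0035, "yaw": 0}]}}

```text
clock: 35.78
tool_pos: [0.6218, 0.0407, 0.1808]
ee_rot: [178.2, 0.2, -179.6]
ft_force: [-0.6, 0.7, 1.8]
opening: -0.0
grasp_force: 0.5
```

Call:
{"op": "send_rows", "data": {"rows": [{"tx": 0.0023, "ty": 0, "tz": 0.0035, "yaw": 0}, {"tx": 0.0022, "ty": 0, "tz": 0.0035, "yaw": 0}, {"tx": 0.0022, "ty": 0, "tz": 0.0035, "yaw": 0}, {"tx": 0.002, "ty": 0, "tz": 0.0036, "yaw": 0}, {"tx": 0.0018, "ty": 0, "tz": 0.0037, "yaw": 0}, {"tx": 0.0017, "ty": 0, "tz": 0.0038, "yaw": 0}]}}

```text
clock: 36.52
tool_pos: [0.6098, 0.0413, 0.1592]
ee_rot: [178.2, 0.2, -179.6]
ft_force: [-0.7, -0.3, 1.7]
opening: 0.0001
grasp_force: 0.5
```

Call:
{"op": "send_rows", "data": {"rows": [{"tx": 0.0016, "ty": 0, "tz": 0.0038, "yaw": 0}, {"tx": 0.0016, "ty": 0, "tz": 0.0038, "yaw": 0}, {"tx": 0.0015, "ty": 0, "tz": 0.0038, "yaw": 0}, {"tx": 0.0014, "ty": 0, "tz": 0.0038, "yaw": 0}, {"tx": 0.0013, "ty": 0, "tz": 0.0038, "yaw": 0}, {"tx": 0.0012, "ty": 0, "tz": 0.0038, "yaw": 0}]}}

```text
clock: 37.28
tool_pos: [0.6013, 0.0419, 0.1364]
ee_rot: [178.2, 0.2, -179.6]
ft_force: [-0.4, 0.1, 0.6]
opening: 0.0004
grasp_force: 0.4
```

Call:
{"op": "send_rows", "data": {"rows": [{"tx": 0.001, "ty": 0, "tz": 0.0035, "yaw": 0}, {"tx": 0.001, "ty": 0, "tz": 0.0035, "yaw": 0}, {"tx": 0.0008, "ty": 0, "tz": 0.003, "yaw": 0}, {"tx": 0.0007, "ty": 0, "tz": 0.003, "yaw": 0}]}}

```text
clock: 37.78
tool_pos: [0.5979, 0.0423, 0.1234]
ee_rot: [178.2, 0.2, -179.6]
ft_force: [-0.6, -0.6, 0.9]
opening: -0.0001
grasp_force: 0.4
```

Call:
{"op": "send_rows", "data": {"rows": [{"tx": 0.0005, "ty": 0, "tz": 0.002, "yaw": 0}, {"tx": 0.0005, "ty": 0, "tz": 0.002, "yaw": 0}, {"tx": 0.0004, "ty": 0, "tz": 0.002, "yaw": 0}, {"tx": 0.0003, "ty": 0, "tz": 0.0015, "yaw": 0}, {"tx": 0.0002, "ty": 0, "tz": 0.0015, "yaw": 0}, {"tx": 0.0002, "ty": 0, "tz": 0.001, "yaw": 0}]}}

```text
clock: 38.52
tool_pos: [0.5959, 0.0426, 0.1135]
ee_rot: [178.2, 0.2, -179.6]
ft_force: [1.0, 0.4, 0.9]
opening: 0.0003
grasp_force: 0.3
```

Call:
{"op": "send_rows", "data": {"rows": [{"tx": 0.0001, "ty": 0, "tz": 0.001, "yaw": 0}, {"tx": 0.0001, "ty": 0, "tz": 0.001, "yaw": 0}, {"tx": 0.0001, "ty": 0, "tz": 0.001, "yaw": 0}]}}

```text
clock: 38.9
tool_pos: [0.5955, 0.0427, 0.1105]
ee_rot: [178.2, 0.2, -179.6]
ft_force: [0.4, -0.0, 0.0]
opening: 0.0
grasp_force: 0.3
```

Call:
{"op": "send_rows", "data": {"rows": [{"tx": 0, "ty": 0, "tz": 0.001, "yaw": 0}, {"tx": 0, "ty": 0, "tz": 0.001, "yaw": 0}, {"tx": 0, "ty": 0, "tz": 0.001, "yaw": 0}]}}

```text
clock: 39.28
tool_pos: [0.5955, 0.0429, 0.1075]
ee_rot: [178.2, 0.2, -179.6]
ft_force: [-0.6, 0.1, 1.2]
opening: 0.0001
grasp_force: 0.3
```

Call:
{"op": "send_rows", "data": {"rows": [{"tx": 0, "ty": 0, "tz": 0.001, "yaw": 0}, {"tx": 0, "ty": 0, "tz": 0.001, "yaw": 0}, {"tx": 0, "ty": 0, "tz": 0.001, "yaw": 0}]}}

```text
clock: 39.65
tool_pos: [0.5956, 0.0429, 0.1045]
ee_rot: [178.2, 0.2, -179.6]
ft_force: [-0.2, 0.8, 1.6]
opening: 0.0001
grasp_force: 0.3
```

Call:
{"op": "send_rows", "data": {"rows": [{"tx": 0, "ty": 0, "tz": 0.001, "yaw": 0}, {"tx": 0, "ty": 0, "tz": 0.001, "yaw": 0}, {"tx": 0, "ty": 0, "tz": 0.001, "yaw": 0}]}}

```text
clock: 40.02
tool_pos: [0.5956, 0.043, 0.1015]
ee_rot: [178.2, 0.2, -179.6]
ft_force: [0.3, -0.0, 1.2]
opening: -0.0001
grasp_force: 0.3
```

Call:
{"op": "send_rows", "data": {"rows": [{"tx": 0, "ty": 0, "tz": 0.001, "yaw": 0}, {"tx": 0, "ty": 0, "tz": 0.001, "yaw": 0}]}}

```text
clock: 40.28
tool_pos: [0.5956, 0.043, 0.0995]
ee_rot: [178.2, 0.2, -179.6]
ft_force: [-1.2, 0.1, 0.2]
opening: -0.0001
grasp_force: 0.4
```

Call:
{"op": "send_rows", "data": {"rows": [{"tx": 0, "ty": 0, "tz": 0.001, "yaw": 0}, {"tx": 0, "ty": 0, "tz": 0.001, "yaw": 0}]}}

```text
clock: 40.52
tool_pos: [0.5957, 0.043, 0.0992]
ee_rot: [178.2, 0.3, -179.6]
ft_force: [-6.1, -1.6, 17.0]
opening: -0.0
grasp_force: 8.7
```

Call:
{"op": "send_rows", "data": {"rows": [{"tx": 0, "ty": 0, "tz": 0.001, "yaw": 0}, {"tx": 0, "ty": 0, "tz": 0.001, "yaw": 0}]}}

```text
clock: 40.78
tool_pos: [0.5958, 0.043, 0.099]
ee_rot: [178.2, 0.3, -179.6]
ft_force: [-12.3, -1.6, 31.5]
opening: -0.0
grasp_force: 15.2
```

The lid has met its stop. Lifting off and checking.

Call:
{"op": "send_rows", "data": {"rows": [{"tx": 0, "ty": 0, "tz": -0.003, "yaw": 0}, {"tx": 0, "ty": 0, "tz": -0.003, "yaw": 0}, {"tx": 0, "ty": 0, "tz": -0.01, "yaw": 0}, {"tx": 0, "ty": 0, "tz": -0.025, "yaw": 0}, {"tx": 0, "ty": 0, "tz": -0.03, "yaw": 0}, {"tx": 0, "ty": 0, "tz": -0.03, "yaw": 0}, {"tx": 0.03, "ty": 0, "tz": -0.03, "yaw": 0}, {"tx": 0.03, "ty": 0, "tz": -0.02, "yaw": 0}, {"tx": 0.03, "ty": 0, "tz": 0, "yaw": 0}, {"tx": 0.03, "ty": 0, "tz": 0, "yaw": 0}, {"tx": 0, "ty": 0, "tz": 0, "yaw": 0}]}}

```text
clock: 42.15
tool_pos: [0.4737, 0.0375, 0.2468]
ee_rot: [178.2, 0.2, -179.6]
ft_force: [0.2, 0.2, -0.7]
opening: 0.0003
grasp_force: 0.0
```

```bash
python3 -c "
from h import *
s=telemetry.sense();print(s['clock'],s['tool_pos'],s['ft_force'])
look(['drawer_left_front','drawer_right_front','lid_edge','bottle','tape_roll','spanner','nut_bin'],save='z')
f=cv2.imread('pics/z_side.png')[100:260,160:320]
g=eyes.grab_frame('wrist')['img'][:,:,::-1]
b=lambda a:cv2.resize(np.clip(a.astype(float)*1.8,0,255).astype('uint8'),(400,400),interpolation=cv2.INTER_CUBIC)
cv2.imwrite('pics/z.png',np.hstack([b(f),b(g)]))
"
```

```text
42.15 [0.4737 0.0375 0.2468] [ 0.1982  0.207  -0.7332]
side drawer_left_front [0.5683 0.1033 0.0295] 0.62
side drawer_left_front [ 0.5662 -0.0258  0.0372] 0.24
side drawer_right_front [ 0.5625 -0.025   0.0348] 0.58
side lid_edge [0.5723 0.037  0.1282] 0.74
side bottle [ 0.4926  0.3344 -0.0003] 0.93
side tape_roll [ 0.6643 -0.2357  0.006 ] 0.73
side tape_roll [ 0.5625 -0.0252  0.0351] 0.47
side spanner [ 0.502  -0.2522 -0.0021] 0.7
side nut_bin [ 0.659   0.3139 -0.0014] 0.68
top drawer_left_front [0.5668 0.1028 0.0347] 0.56
top drawer_left_front [ 0.4885  0.3322 -0.0014] 0.35
top drawer_right_front [ 0.5735 -0.0267  0.0288] 0.54
top lid_edge [0.57   0.0396 0.1246] 0.64
top bottle [ 0.5034 -0.2497  0.0006] 0.74
top bottle [ 0.4906  0.3305 -0.003 ] 0.73
top tape_roll [ 0.5045 -0.25    0.0001] 0.73
top tape_roll [ 0.671  -0.2393  0.0014] 0.66
top spanner [ 0.5034 -0.2524 -0.0002] 0.49
top nut_bin [ 0.6554  0.3117 -0.0012] 0.96
```

View pics/z.png

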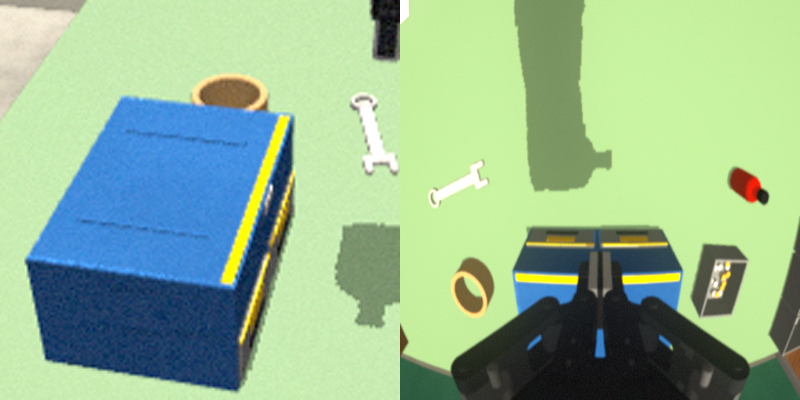

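The lid is flat and shut (side crop, yellow stripe (285,120) to (230,280)). Both drawer fronts are flush in the wrist view (540–660,238), and the bystanders have not moved. Handing in.

```bash
python3 -c "
from cell import ticket
print(ticket.hand_in())"
```

```text
the job is handed in; nothing more can be done
None
```

I pushed both drawers fully home, then pushed the lid shut, with the bystanders left in place, and handed the job in at about 42 s. A wrist-turn mistake early on cost about 10 s, and I pressed up to about 17 N on the left drawer and 31 N on the lid at their stops.

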